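# Ease the veneer press one turn

## Robot

A 6-joint arm with a two-finger parallel gripper is mounted at the origin on the work surface. World frame = base frame: x ahead of the robot, y to its left, z up, the work surface at z = 0. Lengths are in m, angles in degrees, forces in N, time in s.
With the tool pointing down it reaches from about 0.375 to 0.9 m from the base axis. Payload 3.1 kg.
Tool frame: the origin (TCP) lies on the centre line of the jaws, within the pads' length; the fingertips stand 11 mm ahead of it and the grasp point (between the pads) lies 8 mm behind it; z points along the fingers, y is the line along which they close (so a half turn about z gives the same grasp; the last joint's range is limited). The gripper opens to 87 mm and grips with 3 to 60 N. Pads are 19 mm wide; open, the fingers measure 117 mm over their backs; the gripper's body (75 mm by 190 mm) begins 51 mm behind the grasp point.
Start: joints at [63.054, 30.224, 82.088, -0, 67.689, -10.227], TCP at [0.18, 0.599, 0.234] pointing down, gripper open.
Joint ranges: [-176.69, 176.69], [-43.24, 126.21], [12.49, 139.97], [-82, 262], [0, 151.66], [-163.58, 163.58]. Speed limits (degrees/s): [159.86, 159.86, 180, 180, 180, 180].

## Interface

Orientations are given as a 3x3 rotation matrix whose columns are the frame's x, y, z axes.
In Python, from rig import * gives the robot as it stands.
- The arm moves only by the shell command python3 -m inch 'ROWS'. ROWS is JSON, a list of rows, each an object of numbers: "gripper": the opening in per cent of the stroke, from 0 (shut) to 100 (fully open); "dx", "dy", "dz": the shift along the tool's x, y, z in mm; "turn": the turn about the tool's z in rad. A call has 1 to 12 rows; each row is the pose to reach, as a shift and turn from the pose commanded when the call began, along the tool's axes at that moment; what a row does not reach only later rows make up. A row lasts 1/10 s, in which the tool goes at most 50 mm and 8.59 degrees, less where a joint would pass 70% of its speed; a pose out of reach is approached as far as the arm can. A call with a gripper value outside its range is refused whole. The fingers move at their own pace and stop on an object; the grip force is fixed at half the most. Time passes only in rows, so rows that repeat a pose let the fingers close. It gives the time, the measured TCP pose, the force and the opening at its end, in the units of the state.
- read_state(): the state, without advancing time (a new reading comes with each control period).
- capture(name): name is "scene" or "side" or "wrist"; returns the picture (400x640x3 uint8, red, green, blue); there is no depth.
- get_calibration(name): a dict with "camera_matrix" (3x3 intrinsics, pixels), "world_to_cam" (4x4, takes a point from world to camera coordinates); the wrist camera has in their place "T_tool_cam" (4x4, takes a point from camera to tool coordinates, whose origin is the TCP and whose axes are the flange's). Camera axes: x right, y down, z forward; pixel columns grow to the right and rows downward; lengths in m; the calibration is good to about 2 mm. A picture is of the moment at which its call begins: read the wrist's pose just before it. get_calibration takes no time and is no camera call.
- hand_in(): hands the job in, once; it reports no verdict.
Trained networks look in the newest picture that a camera, given by its name, has taken for a name from the list of things; names that differ only in an ending like _2 or _b are one class to them, and where a whole thing is asked for, a point or a joint stands for the part that bears it (a point fixed in the world has none). Each returns a list of dicts, best first, with "score" (0 to 1); they miss things now and then, are a little off and sometimes report something else, mostly with a low value. They report only what shows in the picture. A call takes as long as a camera call.
- recognise(camera, query): "extent" ([centre column, centre row, width, height] in pixels, round what is visible of it).
The state is a dict: "time_s": time; "joint_positions": joint angles; "qvel": joint speeds; "tau": joint torques, N m; "position": TCP position; "tcp_rot": TCP orientation; "force": force on the tool from outside, world axes, zero at the start; "moment": the same for the moment, N m; "opening": opening from 0.0 (shut) to 1.0 (fully open).
Only numpy, scipy, OpenCV 4.12 (cv2) and the standard library are available. Lean on these libraries where they do the work, as an engineer would, in place of code of your own. Each camera call takes 0.05 s, during which the arm holds its last target. There are 200 camera calls.

## Task

The glue under the veneer has set, so ease the bench screw press by one turn: with your fingers push the hand wheel round by its upright handle, anticlockwise as seen from above, through exactly one full turn, so that the handle comes to rest where it began. Push the handle without gripping it between the fingers, then let go of the press and stay clear. Leave the glue bottle, clock movement and bowl where they are.

Things in the scene. Friction and masses are not known exactly. Their poses are not given: they have to be found in the camera images.
- press: the fixed bench screw press: grey-green enamelled bed 240 x 310 x 30 mm (feet included), two steel columns 260 mm apart, a crosshead 310 x 50 mm between 152 and 192 mm above the bench (column nuts to 204 mm), a vertical screw through its middle with a hand wheel on top. Origin under the middle of the bed on the bench, on the screw's axis; x across the bed, y along the crosshead, z up.
- platen: the press's pressing plate, 180 x 215 x 14 mm, under the crosshead on the lower end of the screw, on a cork pad over the veneered panel. Origin: centre of its underside. It rises and falls with the wheel, 5 mm per turn, up when the wheel turns anticlockwise.
- hub (a point): centre of the top of the hand wheel's hub nut, on the vertical screw axis about which wheel and handle turn (about 250 to 265 mm above the bench, 191 mm above the platen's underside). The wheel is grey-green enamelled, rim circle 160 mm in diameter (rim bar 18 mm thick, 178 mm over all), three spokes; the rim's upper side lies 8 mm below this point.
- handle: the wheel's only handle: a black barrel 70 mm tall and 26 mm in diameter at its middle (20 mm at its foot), standing upright on the rim, its axis 80 mm from the screw axis. Origin: centre of its foot, 3 mm below the hub point and 5 mm above the rim; z up along it. It spins freely on its own pin, so its own yaw means nothing. It rises 5 mm over the turn with the screw.
- wheel (a joint): angle of the hand wheel in rad, growing anticlockwise as seen from above (6.283 per turn). It starts anywhere between 0.2 and 5.9; its lower stop is at 0 and its upper stop at 13.5. It turns stiffly, about 5 N at the handle (0.4 N m), and stays where it is left, without coasting.
- glue: loose white glue bottle, 60 mm in diameter, 160 mm tall, upright beside the press; origin at the centre of its underside.
- movement: loose brass clock movement with a bell on top, 50 x 100 mm, 127 mm tall, beside the press; origin at the centre of its underside.
- bowl: loose white bowl, 110 mm across, 55 mm high, beside the press; origin at the centre of its underside.

How it is judged (in metres and radians):
On the way:
1. the wheel is past half a turn with the fingers pushing on its handle (distance of platen from where it was at the start of the episode above 0.0026 m and contact force between the fingers and handle above 0.5 N), for 0.05 s.
At the end, for the whole second after the job is handed in: the wheel rests one turn on from where it began: the platen has risen one thread pitch (5 mm, within 0.5 mm) and the handle stands within 14.5 mm (about 10 degrees) sideways of where it started, at rest (distance of platen from where it was at the start of the episode between 0.0045 and 0.0055 m and distance of handle from where it was at the start of the episode below 0.0155 m and velocity of joint wheel between -0.02 and 0.02 rad/s); the robot touches nothing.
It fails at once if the handle is gripped between the fingers (horizontal distance between the grasp point and handle below 0.012 m and z of the grasp point in the frame of handle below 0.075 m and contact force between the fingers and handle above 0.5 N).
It fails at once if the glue bottle, movement or bowl is moved more than 30 mm (distance of any of glue, movement, bowl from where it was at the start of the episode above 0.03 m).
It also fails if it takes over 58 s, if anything falls off the work surface, if the arm or the gripper's body presses on something with over 40 N, if the wrist force passes 120 N, or if a joint passes its speed limit or range.

## Working session

There is one attempt and no reset: what is moved stays moved. The work goes in short steps, Python scripts to look and compute and a shell command to move; the robot and the scene stay as the last step left them, time stands still between calls to the robot, and variables do not carry over. Pictures are saved under pics/ and viewed, on a budget of 10 in all, crops included, one or two more only if the job needs it, and the job is handed in when it is done.

```bash
mkdir -p pics
python3 - <<'E'
from rig import *
import cv2,numpy as np
s=read_state();print(s['time_s'],s['position'],np.round(s['tcp_rot'],3).tolist(),s['opening'])
ims=[]
for c in ['scene','side']:
    im=capture(c);ims.append(im)
    for q in ['handle','hub','press','glue','movement','bowl']:
        print(c,q,[(round(d['score'],2),np.round(d['extent'],1).tolist()) for d in recognise(c,q)[:2]])
    k=get_calibration(c);print(np.round(k['camera_matrix'],1).tolist(),np.round(k['world_to_cam'],3).tolist())
    cv2.imwrite(f'pics/{c}0.png',im[:,:,::-1])
E
```

```text
0.0 [0.17942987 0.59793023 0.23257878] [[-0.958, 0.288, -0.001], [0.288, 0.958, -0.002], [0.0, -0.002, -1.0]] 0.9982395447608633
scene handle [(0.73, [223.5, 256.7, 10.6, 21.0])]
scene hub [(0.88, [250.3, 242.4, 70.2, 58.5])]
scene press [(0.83, [260.9, 272.9, 131.7, 126.7])]
scene glue [(0.86, [171.9, 292.1, 29.1, 33.8])]
scene movement [(0.85, [361.8, 201.7, 34.2, 40.5])]
scene bowl [(0.72, [323.5, 232.8, 33.7, 32.9]), (0.31, [170.5, 293.4, 29.6, 33.4])]
[[504.4, 0.0, 324.8], [0.0, 504.4, 198.9], [0.0, 0.0, 1.0]] [[0.506, 0.863, -0.015, -0.361], [0.721, -0.432, -0.542, -0.242], [-0.474, 0.264, -0.84, 1.822], [0.0, 0.0, 0.0, 1.0]]
side handle [(0.82, [451.9, 223.1, 15.9, 27.2]), (0.59, [417.1, 227.8, 88.4, 68.0])]
side hub [(0.86, [414.2, 229.5, 88.2, 62.4]), (0.63, [329.9, 220.4, 41.2, 36.2])]
side press [(0.79, [401.9, 273.2, 155.5, 160.3])]
side glue [(0.83, [471.3, 349.4, 43.6, 46.3])]
side movement [(0.95, [281.7, 197.2, 35.8, 49.7]), (0.16, [468.8, 349.2, 43.4, 48.8])]
side bowl [(0.69, [330.9, 220.6, 44.3, 36.9])]
[[491.3, 0.0, 325.5], [0.0, 491.3, 195.0], [0.0, 0.0, 1.0]] [[0.71, -0.704, 0.006, -0.33], [-0.537, -0.547, -0.642, 0.453], [0.455, 0.453, -0.767, 1.048], [0.0, 0.0, 0.0, 1.0]]
```

```bash
cat > h.py <<'E'
from rig import *
import cv2,numpy as np
from scipy.optimize import least_squares
def P(c):
    k=get_calibration(c);return np.array(k['camera_matrix']),np.array(k['world_to_cam'])
def proj(c,X):
    K,T=P(c);p=(np.atleast_2d(X)@T[:3,:3].T+T[:3,3])@K.T;return p[:,:2]/p[:,2:]
def tri(obs):
    def r(X):return np.concatenate([proj(c,X)[0]-uv for c,uv in obs])
    s=least_squares(r,[.5,.3,.2]);return s.x,np.abs(s.fun).max()
def circ(c,r=.089):
    a=np.linspace(0,2*np.pi,90,endpoint=False);return np.c_[c[0]+r*np.cos(a),c[1]+r*np.sin(a),np.full(90,c[2])]
E
python3 - <<'E'
from h import *
for n,a,b in [('handle',(223.5,256.7),(451.9,223.1)),('glue',(171.9,292.1),(471.3,349.4)),('mov',(361.8,201.7),(281.7,197.2)),('bowl',(323.5,232.8),(330.9,220.6))]:
    print(n,tri([('scene',a),('side',b)]))
a=cv2.imread('pics/scene0.png')[170:350,130:400];b=cv2.imread('pics/side0.png')[150:390,250:520]
cv2.imwrite('pics/a.png',np.hstack([cv2.resize(a,(400,267*1),interpolation=cv2.INTER_CUBIC),cv2.resize(b,(400,356),interpolation=cv2.INTER_CUBIC)[:267]]) )
A=cv2.resize(cv2.imread('pics/scene0.png')[205:305,190:310],(400,333),interpolation=cv2.INTER_CUBIC)
B=cv2.resize(cv2.imread('pics/side0.png')[180:280,350:470],(400,333),interpolation=cv2.INTER_CUBIC)
F=np.zeros((600,800,3),np.uint8);F[:333]=np.hstack([A,B]);F[333:]=cv2.imread('pics/a.png')
cv2.imwrite('pics/v1.png',F)
E
```

```text
handle (array([ 0.61281359, -0.21973947,  0.28804023]), np.float64(1.2239318471726506))
glue (array([ 0.52476239, -0.38332022,  0.0768322 ]), np.float64(0.06351503542012438))
mov (array([0.53102439, 0.24152908, 0.04805452]), np.float64(0.5721564373829722))
bowl (array([0.56736091, 0.08258727, 0.05432864]), np.float64(0.2441245274111168))
```

View pics/v1.png

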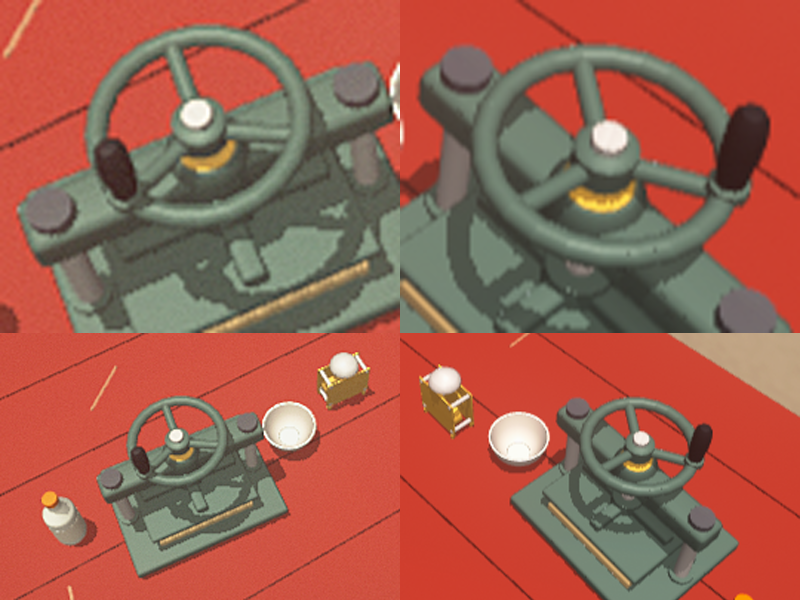

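The pictures show the wheel with its white hub cap at about scene (249,239) and side (413,221). The handle's foot is at scene (227,264) and side (448,235.5), and its top at scene (223.6,250) and side (455.6,214.5). The crosshead and columns are below the wheel, and the bowl, movement and glue stand clear.

```bash
cat >> h.py <<'E'
def model(p):
    h=np.array(p[:3]);f=h+[.08*np.cos(p[3]),.08*np.sin(p[3]),-.003]
    return np.array([h,f,f+[0,0,.07],f+[0,0,.035]])
E
python3 - <<'E'
from h import *
obs={'scene':[(248.8,238.6),(226.9,264.1),(223.6,248),(223.5,256.7)],'side':[(413,221.1),(448.4,235.5),(455.6,212.5),(451.9,223.1)]}
f=lambda p:np.concatenate([(proj(c,model(p))-obs[c]).ravel() for c in obs])
best=min((least_squares(f,[.6,-.15,.26,a],loss='soft_l1') for a in range(-3,4)),key=lambda s:s.cost)
print(best.x,np.degrees(best.x[3]));print(np.round(best.fun.reshape(-1,2),1).tolist() if len(best.fun)==16 else '')
print(tri([('scene',obs['scene'][0]),('side',obs['side'][0])]))
F=[]
for c,(u,v) in [('scene',(190,205)),('side',(350,180))]:
    im=cv2.resize(cv2.imread(f'pics/{c}0.png')[v:v+100,u:u+120],(400,333),interpolation=cv2.INTER_CUBIC)
    h=best.x[:3]
    pts=[(x,(0,255,255)) for x in proj(c,circ(h-[0,0,.017]))]+[(x,(255,255,0)) for x in proj(c,model(best.x))]
    for (x,col) in pts: cv2.circle(im,tuple(int(q) for q in (x-[u,v])*3.333+1.5),2,col,-1)
    F.append(im)
cv2.imwrite('pics/v2.png',np.hstack(F))
h,t=best.x[:3],best.x[3];R=np.array(read_state()['tcp_rot']);p=np.array(read_state()['position'])
for d in (-45,):
    q=h+[.08*np.cos(t+np.radians(d)),.08*np.sin(t+np.radians(d)),.022]
    print(q,(R.T@(q-p)*1000).round(1))
E
```

```text
[ 0.58209204 -0.1446129   0.25469504  5.10433754] 292.4569984661601
[[0.1, 0.1], [0.9, -2.2], [-1.0, 1.1], [1.7, -1.1], [-0.5, 0.0], [0.6, -1.7], [0.3, 1.0], [0.5, 0.8]]
(array([ 0.58224395, -0.14527552,  0.25549891]), np.float64(0.11988352772763733))
[ 0.5514219  -0.21850026  0.27669504] [-591.  -675.6  -43.1]
```

View pics/v2.png

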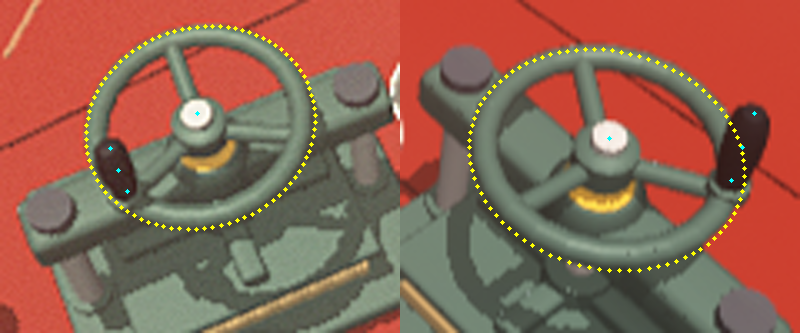

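```bash
python3 -m inch '[{"dx":-8,"dy":-9,"dz":-5,"gripper":0},{"dx":-30,"dy":-34,"dz":-20,"gripper":0},{"dx":-58,"dy":-66,"dz":-35,"gripper":0},{"dx":-88,"dy":-100,"dz":-50,"gripper":0},{"dx":-118,"dy":-135,"dz":-60,"gripper":0},{"dx":-148,"dy":-169,"dz":-70,"gripper":0},{"dx":-178,"dy":-203,"dz":-80,"gripper":0},{"dx":-208,"dy":-238,"dz":-90,"gripper":0},{"dx":-238,"dy":-272,"dz":-100,"gripper":0},{"dx":-268,"dy":-306,"dz":-110,"gripper":0},{"dx":-290,"dy":-331,"dz":-115,"gripper":0},{"dx":-300,"dy":-343,"dz":-120,"gripper":0}]'
python3 - <<'E'
from h import *
s=read_state();R=np.array(s['tcp_rot']);p=np.array(s['position']);print(np.round(R,3).tolist(),s['joint_positions'])
q=np.array([.5514,-.2185,.40]);print(R.T@(q-p)*1000)
E
```

```text
[[-0.958, 0.288, 0.0], [0.288, 0.958, 0.0], [-0.0, 0.0, -1.0]] [ 6.30527010e+01  3.02206283e+01  8.20876382e+01 -1.87186095e-04
  6.76901260e+01 -1.02290043e+01]
[-590.96273258 -675.61613845 -166.43397088]invalid input
```

```bash
python3 -m inch '[{"dx":-8,"dy":-9,"dz":-5,"turn":0,"gripper":0},{"dx":-30,"dy":-34,"dz":-20,"turn":0,"gripper":0},{"dx":-58,"dy":-66,"dz":-35,"turn":0,"gripper":0},{"dx":-88,"dy":-100,"dz":-50,"turn":0,"gripper":0},{"dx":-118,"dy":-135,"dz":-60,"turn":0,"gripper":0},{"dx":-148,"dy":-169,"dz":-70,"turn":0,"gripper":0},{"dx":-178,"dy":-203,"dz":-80,"turn":0,"gripper":0},{"dx":-208,"dy":-238,"dz":-90,"turn":0,"gripper":0},{"dx":-238,"dy":-272,"dz":-100,"turn":0,"gripper":0},{"dx":-268,"dy":-306,"dz":-110,"turn":0,"gripper":0},{"dx":-290,"dy":-331,"dz":-115,"turn":0,"gripper":0},{"dx":-300,"dy":-343,"dz":-120,"turn":0,"gripper":0}]'
python3 - <<'E'
from h import *
s=read_state();R=np.array(s['tcp_rot']);p=np.array(s['position']);print(np.round(R,3).tolist(),s['joint_positions'])
q=np.array([.5514,-.2185,.40]);print(R.T@(q-p)*1000)
E
```

```text
time_s: 1.9
position: [0.3691, 0.1808, 0.3544]
tcp_rot: [[-0.957, 0.291, 0.002], [0.291, 0.957, -0.001], [-0.002, -0.0, -1.0]]
force: [0.9, 0.3, -0.2]
opening: 0.024
[[-0.957, 0.291, 0.002], [0.291, 0.957, -0.001], [-0.002, -0.0, -1.0]] [ 1.04800684e+01  4.53607761e+00  1.00448681e+02 -6.78364709e-02
  7.49266317e+01 -6.25848392e+01]
[-290.69179315 -329.00357999  -44.95018861]
```

```bash
python3 -m inch '[{"dx":-10,"dy":-11,"dz":-5,"turn":0,"gripper":0},{"dx":-35,"dy":-40,"dz":-20,"turn":0,"gripper":0},{"dx":-65,"dy":-74,"dz":-35,"turn":0,"gripper":0},{"dx":-97,"dy":-110,"dz":-45,"turn":0,"gripper":0},{"dx":-130,"dy":-147,"dz":-45,"turn":0,"gripper":0},{"dx":-162,"dy":-183,"dz":-45,"turn":0,"gripper":0},{"dx":-194,"dy":-219,"dz":-45,"turn":0,"gripper":0},{"dx":-226,"dy":-255,"dz":-45,"turn":0,"gripper":0},{"dx":-256,"dy":-289,"dz":-45,"turn":0,"gripper":0},{"dx":-280,"dy":-316,"dz":-45,"turn":0,"gripper":0},{"dx":-291,"dy":-329,"dz":-45,"turn":0,"gripper":0},{"dx":-291,"dy":-329,"dz":-45,"turn":0,"gripper":0}]'
python3 - <<'E'
from h import *
s=read_state();R=np.array(s['tcp_rot']);p=np.array(s['position']);print(s['joint_positions'])
q=np.array([.5514,-.2185,.277]);print(R.T@(q-p)*1000)
E
```

```text
time_s: 3.1
position: [0.5522, -0.2169, 0.398]
tcp_rot: [[-0.957, 0.29, -0.001], [0.29, 0.957, 0.0], [0.001, 0.0, -1.0]]
force: [0.3, 0.2, 0.9]
opening: 0.009
[-3.22208006e+01  1.96994968e+01  7.34318910e+01 -1.21736127e-02
  8.69190988e+01 -1.05345837e+02]
[  0.21516892  -1.77165555 120.99816491]
```

```bash
python3 -m inch '[{"dx":0,"dy":-1,"dz":15,"turn":0,"gripper":0},{"dx":0,"dy":-1,"dz":40,"turn":0,"gripper":0},{"dx":0,"dy":-1,"dz":70,"turn":0,"gripper":0},{"dx":0,"dy":-1,"dz":95,"turn":0,"gripper":0},{"dx":0,"dy":-1,"dz":115,"turn":0,"gripper":0},{"dx":0,"dy":-1,"dz":120,"turn":0,"gripper":0},{"dx":0,"dy":-1,"dz":120,"turn":0,"gripper":0}]'
cat >> h.py <<'E'
HUB=np.array([.5821,-.1447,.2550]);T0=292.46
def arc(angles,z=.277):
    s=read_state();R=np.array(s['tcp_rot']);p=np.array(s['position'])
    d=p-HUB;print('now ang %.1f r %.1f'%(np.degrees(np.arctan2(d[1],d[0]))%360,1e3*np.hypot(*d[:2])),'rel T0 %.1f'%((np.degrees(np.arctan2(d[1],d[0]))-T0)))
    for a in angles:
        t=np.radians(a);q=np.array([HUB[0]+.08*np.cos(t),HUB[1]+.08*np.sin(t),z])
        print(round(a,1),(R.T@(q-p)*1000).round(1))
E
python3 - <<'E'
from h import *
arc([T0-45+8*i for i in range(1,13)])
im=[]
for c in ['scene','side']:
    x=capture(c)[:,:,::-1]
    u,v=(190,190) if c=='scene' else (350,165)
    im.append(cv2.resize(x[v:v+120,u-20:u+124],(400,333),interpolation=cv2.INTER_CUBIC))
cv2.imwrite('pics/v3.png',np.hstack(im))
E
```

```text
time_s: 3.8
position: [0.5514, -0.2143, 0.2786]
tcp_rot: [[-0.958, 0.286, -0.001], [0.286, 0.958, 0.001], [0.002, 0.001, -1.0]]
force: [-1.0, 0.5, 1.0]
opening: 0.005
now ang 246.2 r 76.1 rel T0 -406.3
255.5 [-12.4  -4.5   1.5]
263.5 [-23.5  -3.3   1.5]
271.5 [-34.4  -0.6   1.5]
279.5 [-44.7   3.6   1.5]
287.5 [-54.3   9.2   1.5]
295.5 [-63.1  16.1   1.5]
303.5 [-70.9  24.2   1.5]
311.5 [-77.4  33.2   1.5]
319.5 [-82.6  43.1   1.5]
327.5 [-86.4  53.6   1.5]
335.5 [-88.7  64.5   1.5]
343.5 [-89.5  75.6   1.5]
```

View pics/v3.png

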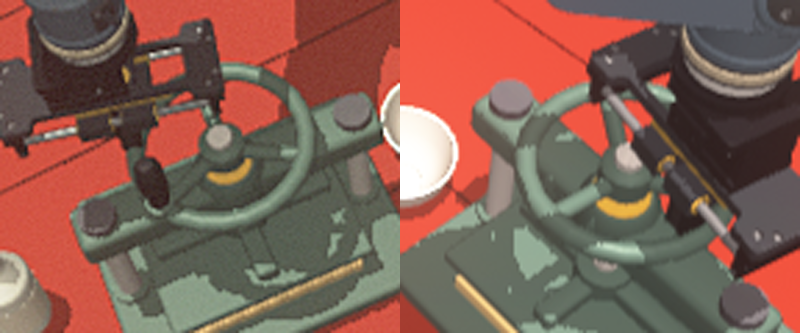

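The closed fingers stand beside the handle, just clockwise of it, with the gripper body above everything. Now I'll work out the arc rows.

```bash
cat >> h.py <<'E'
R0=np.array([[-.958,.288],[.288,.958]])
def rows(cmd,angles,r=.08):
    for a in angles:
        t=np.radians(a);q=HUB[:2]+[r*np.cos(t),r*np.sin(t)]
        print(round(a,1),(R0.T@(q-cmd)*1000).round(0).astype(int).tolist(),end=' ')
    c=np.array(cmd)+R0@((R0.T@(q-cmd)*1000).round(0)/1000);print('\nend cmd',c.round(4).tolist());return c
E
python3 - <<'E'
from h import *
c=np.array([.5524,-.2159])
for k in range(3): c=rows(c,[T0-45+96*k+8*i for i in range(1,13)])
E
```

```text
255.5 [-11, -3] 263.5 [-22, -2] 271.5 [-33, 1] 279.5 [-43, 5] 287.5 [-53, 11] 295.5 [-62, 17] 303.5 [-69, 26] 311.5 [-76, 35] 319.5 [-81, 44] 327.5 [-85, 55] 335.5 [-87, 66] 343.5 [-88, 77] 
end cmd [0.6589, -0.1675]
351.5 [1, 11] 359.5 [3, 22] 367.5 [7, 33] 375.5 [12, 42] 383.5 [19, 51] 391.5 [27, 59] 399.5 [36, 66] 407.5 [45, 72] 415.5 [56, 76] 423.5 [66, 79] 431.5 [78, 80] 439.5 [89, 79] 
end cmd [0.5964, -0.0662]
447.5 [11, -2] 455.5 [21, -5] 463.5 [31, -10] 471.5 [41, -16] 479.5 [49, -24] 487.5 [56, -33] 495.5 [62, -42] 503.5 [66, -52] 511.5 [69, -63] 519.5 [71, -74] 527.5 [71, -85] 535.5 [69, -96] 
end cmd [0.5026, -0.1383]
```

```bash
python3 -m inch '[{"dx":-11,"dy":-3,"dz":0,"turn":0,"gripper":0},{"dx":-22,"dy":-2,"dz":0,"turn":0,"gripper":0},{"dx":-33,"dy":1,"dz":0,"turn":0,"gripper":0},{"dx":-43,"dy":5,"dz":0,"turn":0,"gripper":0},{"dx":-53,"dy":11,"dz":0,"turn":0,"gripper":0},{"dx":-62,"dy":17,"dz":0,"turn":0,"gripper":0},{"dx":-69,"dy":26,"dz":0,"turn":0,"gripper":0},{"dx":-76,"dy":35,"dz":0,"turn":0,"gripper":0},{"dx":-81,"dy":44,"dz":0,"turn":0,"gripper":0},{"dx":-85,"dy":55,"dz":0,"turn":0,"gripper":0},{"dx":-87,"dy":66,"dz":0,"turn":0,"gripper":0},{"dx":-88,"dy":77,"dz":0,"turn":0,"gripper":0}]'
python3 - <<'E'
from h import *
arc([])
im=[]
for c in ['scene','side']:
    x=capture(c)[:,:,::-1]
    print([(round(d['score'],2),np.round(d['extent'],1).tolist()) for d in recognise(c,'handle')[:2]])
    u,v=(190,190) if c=='scene' else (350,165)
    im.append(cv2.resize(x[v:v+120,u-20:u+124],(400,333),interpolation=cv2.INTER_CUBIC))
cv2.imwrite('pics/v4.png',np.hstack(im))
E
```

```text
time_s: 5.1
position: [0.6595, -0.1703, 0.279]
tcp_rot: [[-0.957, 0.289, -0.0], [0.289, 0.957, -0.006], [-0.002, -0.005, -1.0]]
force: [-3.3, -7.0, 0.2]
opening: 0.003
now ang 341.7 r 81.5 rel T0 -310.8
[(0.43, [262.6, 259.9, 7.5, 13.5]), (0.23, [261.9, 275.6, 127.6, 123.4])]
[(0.66, [434.3, 193.1, 8.2, 19.3])]
```

View pics/v4.png

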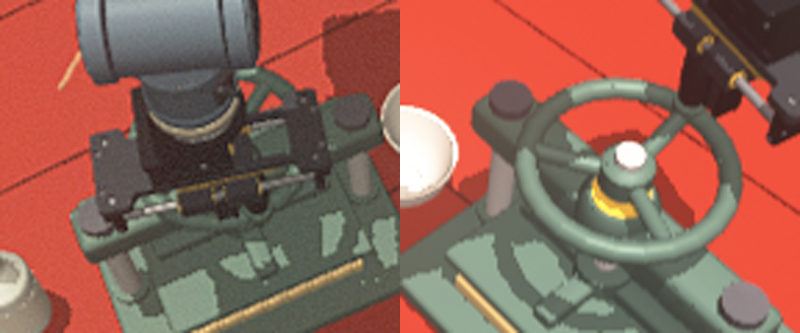

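The handle is being pushed: side crop (690,75), handle ahead of the fingers at about 0°, wheel turned. The force is about 7.7 N, backwards along the push. Continuing with the next arc.

```bash
python3 -m inch '[{"dx":1,"dy":11,"dz":0,"turn":0,"gripper":0},{"dx":3,"dy":22,"dz":0,"turn":0,"gripper":0},{"dx":7,"dy":33,"dz":0,"turn":0,"gripper":0},{"dx":12,"dy":42,"dz":0,"turn":0,"gripper":0},{"dx":19,"dy":51,"dz":0,"turn":0,"gripper":0},{"dx":27,"dy":59,"dz":0,"turn":0,"gripper":0},{"dx":36,"dy":66,"dz":-1,"turn":0,"gripper":0},{"dx":45,"dy":72,"dz":-1,"turn":0,"gripper":0},{"dx":56,"dy":76,"dz":-1,"turn":0,"gripper":0},{"dx":66,"dy":79,"dz":-1,"turn":0,"gripper":0},{"dx":78,"dy":80,"dz":-1,"turn":0,"gripper":0},{"dx":89,"dy":79,"dz":-1,"turn":0,"gripper":0}]'
python3 - <<'E'
from h import *
arc([])
for c in ['scene','side']:
    capture(c);print([(round(d['score'],2),np.round(d['extent'],1).tolist()) for d in recognise(c,'handle')[:2]])
E
```

```text
time_s: 6.5
position: [0.5994, -0.0675, 0.2803]
tcp_rot: [[-0.958, 0.287, 0.009], [0.287, 0.958, -0.003], [-0.01, -0.001, -1.0]]
force: [7.2, -3.4, -2.5]
opening: 0.007
now ang 77.3 r 79.1 rel T0 -215.1
[]
[(0.75, [382.1, 191.9, 13.1, 25.8]), (0.51, [332.0, 221.6, 45.0, 38.9])]
```

```bash
python3 -m inch '[{"dx":11,"dy":-2,"dz":0,"turn":0,"gripper":0},{"dx":21,"dy":-5,"dz":0,"turn":0,"gripper":0},{"dx":31,"dy":-10,"dz":0,"turn":0,"gripper":0},{"dx":41,"dy":-16,"dz":-1,"turn":0,"gripper":0},{"dx":49,"dy":-24,"dz":-1,"turn":0,"gripper":0},{"dx":56,"dy":-33,"dz":-1,"turn":0,"gripper":0},{"dx":62,"dy":-42,"dz":-1,"turn":0,"gripper":0},{"dx":66,"dy":-52,"dz":-1,"turn":0,"gripper":0},{"dx":69,"dy":-63,"dz":-1,"turn":0,"gripper":0},{"dx":71,"dy":-74,"dz":-2,"turn":0,"gripper":0},{"dx":71,"dy":-85,"dz":-2,"turn":0,"gripper":0},{"dx":69,"dy":-96,"dz":-2,"turn":0,"gripper":0}]'
python3 - <<'E'
from h import *
arc([])
im=[]
for c in ['scene','side']:
    x=capture(c)[:,:,::-1]
    print([(round(d['score'],2),np.round(d['extent'],1).tolist()) for d in recognise(c,'handle')[:2]])
    u,v=(190,190) if c=='scene' else (350,165)
    im.append(cv2.resize(x[v:v+120,u-20:u+124],(400,333),interpolation=cv2.INTER_CUBIC))
cv2.imwrite('pics/v5.png',np.hstack(im))
rows(np.array([.5026,-.1383]),[535.5+8*i for i in range(1,13)])
E
```

```text
time_s: 7.9
position: [0.5017, -0.1352, 0.2808]
tcp_rot: [[-0.958, 0.288, -0.002], [0.288, 0.958, 0.008], [0.004, 0.007, -1.0]]
force: [3.2, 7.0, -0.0]
opening: 0.006
now ang 173.3 r 81.0 rel T0 -119.2
[(0.66, [226.6, 215.0, 10.2, 16.2])]
[(0.73, [412.8, 229.0, 82.1, 59.8]), (0.58, [394.6, 239.4, 5.3, 21.1])]
543.5 [-3, -11] 551.5 [-7, -21] 559.5 [-13, -31] 567.5 [-21, -39] 575.5 [-29, -46] 583.5 [-38, -53] 591.5 [-48, -58] 599.5 [-59, -61] 607.5 [-70, -63] 615.5 [-81, -63] 623.5 [-92, -62] 631.5 [-103, -59] 
end cmd [0.5843, -0.2245]
```

View pics/v5.png

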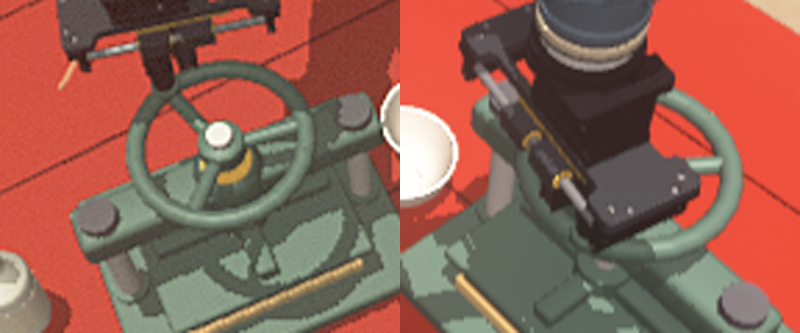

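The handle leads the fingers, at about scene crop (160,78), roughly 195°. I'll push on to just short of home, then measure.

```bash
python3 -m inch '[{"dx":-3,"dy":-11,"dz":0,"turn":0,"gripper":0},{"dx":-7,"dy":-21,"dz":0,"turn":0,"gripper":0},{"dx":-13,"dy":-31,"dz":0,"turn":0,"gripper":0},{"dx":-21,"dy":-39,"dz":-1,"turn":0,"gripper":0},{"dx":-29,"dy":-46,"dz":-1,"turn":0,"gripper":0},{"dx":-38,"dy":-53,"dz":-1,"turn":0,"gripper":0},{"dx":-48,"dy":-58,"dz":-1,"turn":0,"gripper":0},{"dx":-59,"dy":-61,"dz":-1,"turn":0,"gripper":0},{"dx":-70,"dy":-63,"dz":-1,"turn":0,"gripper":0},{"dx":-81,"dy":-63,"dz":-1,"turn":0,"gripper":0},{"dx":-81,"dy":-63,"dz":-1,"turn":0,"gripper":0}]'
cat >> h.py <<'E'
def look(name,t):
    im=[]
    for c in ['scene','side']:
        x=capture(c)[:,:,::-1].copy();cv2.imwrite(f'pics/{c}_{name}.png',x)
        print(c,[(round(d['score'],2),np.round(d['extent'],1).tolist()) for d in recognise(c,'handle')[:2]])
        u,v=(180,190) if c=='scene' else (360,165)
        y=cv2.resize(x[v:v+120,u:u+120],(400,400),interpolation=cv2.INTER_CUBIC)
        for q in proj(c,model([*(HUB+[0,0,.005]),np.radians(t)])): cv2.circle(y,tuple(int(k) for k in (q-[u,v])*3.333+1.5),2,(255,255,0),-1)
        im.append(y)
    cv2.imwrite(f'pics/{name}.png',np.hstack(im))
E
python3 - <<'E'
from h import *
arc([]);look('v6',T0)
E
```

```text
time_s: 9.2
position: [0.561, -0.2215, 0.2817]
tcp_rot: [[-0.958, 0.287, -0.004], [0.287, 0.958, 0.002], [0.004, 0.0, -1.0]]
force: [-1.7, 1.8, -0.5]
opening: 0.006
now ang 254.7 r 79.6 rel T0 -397.8
scene [(0.67, [216.6, 248.5, 10.4, 16.3])]
side []
```

View pics/v6.png

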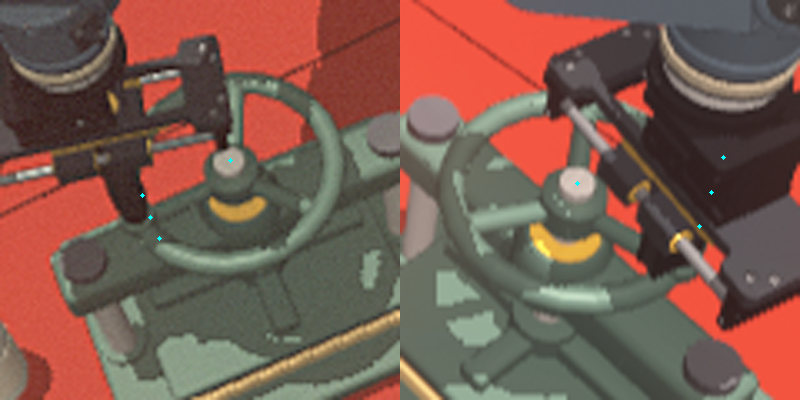

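Scene crop: the handle is at about (125,195), still one to two handle widths short of the target marks at (150,217). In the side view the gripper hides it. I'll push about 14° more slowly, then lift away and measure with a clear view.

Run:
```python
from h import *
c=rows(np.array([.5621,-.2220]),[259,262.5,266,270])
rows(c,[262,240])
rows(c,[225],r=.12)
```

```text
259 [-5, 0] 262.5 [-10, 1] 266 [-15, 2] 270 [-20, 3] 
end cmd [0.5821, -0.2249]
262 [11, -2] 240 [41, -1] 
end cmd [0.5426, -0.214]
225 [80, -29] 
end cmd [0.4971, -0.2296]
```

```bash
python3 -m inch '[{"dx":-5,"dy":0,"dz":0,"turn":0,"gripper":0},{"dx":-10,"dy":1,"dz":0,"turn":0,"gripper":0},{"dx":-15,"dy":2,"dz":0,"turn":0,"gripper":0},{"dx":-20,"dy":3,"dz":0,"turn":0,"gripper":0},{"dx":-20,"dy":3,"dz":0,"turn":0,"gripper":0},{"dx":-20,"dy":3,"dz":0,"turn":0,"gripper":0}]'
python3 -m inch '[{"dx":10,"dy":-2,"dz":0,"turn":0,"gripper":0},{"dx":25,"dy":-2,"dz":0,"turn":0,"gripper":0},{"dx":41,"dy":-2,"dz":-10,"turn":0,"gripper":0},{"dx":44,"dy":-2,"dz":-40,"turn":0,"gripper":0},{"dx":44,"dy":-2,"dz":-80,"turn":0,"gripper":0},{"dx":44,"dy":-2,"dz":-115,"turn":0,"gripper":0},{"dx":54,"dy":20,"dz":-120,"turn":0,"gripper":0},{"dx":74,"dy":60,"dz":-120,"turn":0,"gripper":0},{"dx":94,"dy":100,"dz":-120,"turn":0,"gripper":0},{"dx":114,"dy":140,"dz":-120,"turn":0,"gripper":0},{"dx":134,"dy":180,"dz":-120,"turn":0,"gripper":0},{"dx":140,"dy":195,"dz":-120,"turn":0,"gripper":0}]'
cat >> h.py <<'E'
def polar(c,name,dz):
    x=cv2.imread(f'pics/{c}_{name}.png') if name!='0' else cv2.imread(f'pics/{c}0.png')
    a=np.radians(np.arange(0,360,.5));r=np.linspace(.03,.066,25)
    A,Rr=np.meshgrid(a,r);X=np.c_[(HUB[0]+Rr*np.cos(A)).ravel(),(HUB[1]+Rr*np.sin(A)).ravel(),np.full(A.size,HUB[2]-.017+dz)]
    p=proj(c,X).reshape(25,720,2).astype(np.float32);return cv2.remap(x,p,None,cv2.INTER_LINEAR)
E
python3 - <<'E'
from h import *
arc([]);look('v7',T0)
E
```

```text
time_s: 10.0
position: [0.5806, -0.2246, 0.2823]
tcp_rot: [[-0.958, 0.288, -0.003], [0.288, 0.958, 0.001], [0.003, -0.0, -1.0]]
force: [-4.3, 1.4, -0.2]
opening: 0.008
time_s: 11.2
position: [0.5032, 0.0054, 0.4037]
tcp_rot: [[-0.959, 0.285, 0.004], [0.285, 0.959, 0.001], [-0.004, 0.002, -1.0]]
force: [0.1, -1.1, 0.8]
opening: 0.006
now ang 117.7 r 169.6 rel T0 -174.7
scene [(0.61, [220.6, 252.3, 14.7, 23.2])]
side [(0.76, [450.8, 222.3, 16.0, 29.2])]
```

View pics/v7.png

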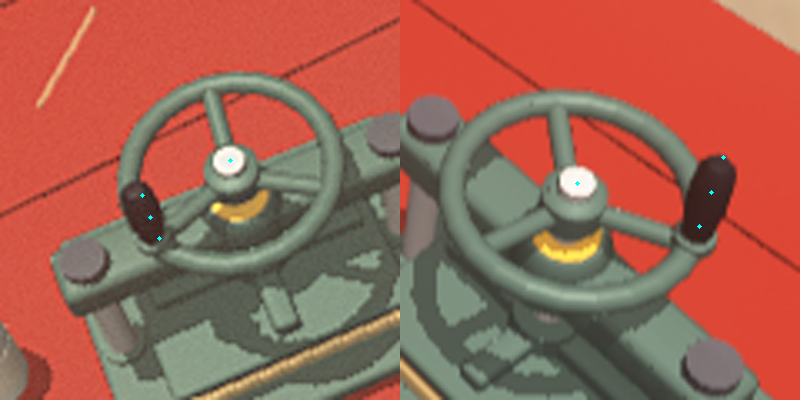

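The handle stands almost on the target marks, a few pixels short in both views. To quantify, I'll segment the black barrel in the first and current pictures.

Run:
```python
from h import *
def cen(c,n):
    x=cv2.imread(f'pics/{c}0.png' if n=='0' else f'pics/{c}_{n}.png');b=proj(c,model([*HUB,np.radians(T0)]))[3].round().astype(int)
    m=np.zeros(x.shape[:2],np.uint8);w=22;s=np.s_[b[1]-w:b[1]+w,b[0]-w:b[0]+w];m[s]=(x[s].max(2)<75)*255
    k,l,st,ce=cv2.connectedComponentsWithStats(m);i=1+st[1:,4].argmax();print(c,n,st[i],ce[i]);return ce[i]
obs={n:{c:cen(c,n) for c in ['scene','side']} for n in ['0','v7']}
for n,dz in [('0',0),('v7',.005)]:
    f=lambda t:np.concatenate([proj(c,model([*(HUB+[0,0,dz]),t[0]]))[3]-obs[n][c] for c in obs[n]])
    s=least_squares(f,[np.radians(T0)]);print(n,np.degrees(s.x),s.fun.round(1))
    print(tri([(c,obs[n][c]) for c in obs[n]]))
for c in ['scene','side']:
    a=polar(c,'0',0).astype(float);b=polar(c,'v7',.005).astype(float)
    e={k/2:np.abs(np.roll(a,k,1)-b).mean() for k in range(-40,41)};k=min(e,key=e.get);print(c,'spoke shift deg',k,e[k],e[0.0])
for q in ['glue','movement','bowl']:
    print(q,[[np.round(d['extent'],1).tolist() for d in recognise(c,q)[:1]] for c in ['scene','side']])
```

```text
scene 0 [219 247  12  18 133] [225.03007519 256.36842105]
side 0 [444 212  17  26 287] [451.8466899 224.0174216]
scene v7 [216 242  13  21 135] [223.11111111 254.24444444]
side v7 [444 212  16  26 271] [451.41328413 224.83763838]
0 [292.46348864] [ 0.2 -0.8  0.6 -0.2]
(array([ 0.61296952, -0.21841431,  0.28508183]), np.float64(0.43421481295072795))
v7 [288.22632645] [ 0.  -0.9  0.7 -0.3]
(array([ 0.60751943, -0.22025976,  0.28919594]), np.float64(0.44131328596327535))
scene spoke shift deg -3.5 7.074740740740741 9.992851851851851
side spoke shift deg -3.0 13.326888888888888 15.399444444444445
glue [[[173.6, 291.1, 30.9, 34.1]], [[471.2, 349.0, 37.8, 45.2]]]
movement [[[324.9, 234.8, 32.1, 35.1]], [[279.9, 197.3, 38.5, 46.5]]]
bowl [[[324.6, 233.3, 36.5, 33.8]], [[328.9, 220.8, 43.9, 34.8]]]
```

```bash
python3 -c "
from rig import *
s=read_state();print(s['force'],max(map(abs,s['qvel'])));print(hand_in())"
```

```text
[ 0.28208036  0.40114955 -0.74144124] 0.408424362031558
the job is handed in; nothing more can be done
None
```

I pushed the wheel one full turn anticlockwise with the closed fingers behind the handle. I then backed off, lifted clear and handed the job in at about 11 s; no verdict was reported.

- **Handle position:** it stopped about 4° (6 mm) short of where it began. Matching the black barrel in the first and last pictures gave 4.2° short, and matching the spokes gave 3 to 3.5°. The limit is about 10° (14.5 mm), so I did not trim it.
- **Platen rise:** about 4.95 mm worked out from the turn. I did not measure the platen itself. The handle's measured rise was about 4.1 mm, which is within what the camera can resolve.
- **Pushing force:** the wrist sensor read about 4.5 to 8 N when I checked between pushes, except 2.5 N at one hold near the end. One of the larger readings came after the half turn.
- **Clearance:** the force was near zero after lifting off, and the gripper was well above everything.
- **Loose objects:** glue, bowl and movement sat within about 2 pixels of their first positions in the side view. In the last scene picture the movement was not found because the network reported the bowl in its place, so only the side view confirms that it did not move.
- **Refused call:** my first move call was rejected as invalid, without any motion. It went through once I added the missing "turn" values.

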